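Take the packed cheese out of the vacuum packer and weigh it

ROBOT

A 6-joint arm with a two-finger parallel gripper is mounted at the origin on the work surface. World frame = base frame: x ahead of the robot, y to its left, z up, the work surface at z = 0. Lengths are in m, angles in rad, forces in N, time in s.
With the tool pointing down it reaches from about 0.35 to 0.8 m from the base axis. Payload 7.3 kg.
Tool frame: the origin (TCP) lies between the finger pads; the fingertips stand 8 mm ahead of it and the grasp point (between the pads) lies 11 mm behind it (r.tip_extent is the distance from the TCP to the fingertips, in m); z points along the fingers, y is the line along which they close (so a half turn about z gives the same grasp; the last joint's range is limited). The gripper opens to 85 mm and grips with 20 to 120 N. Pads are 22 mm wide; open, the fingers measure 114 mm over their backs; the gripper's body (76 mm by 85 mm) begins 54 mm behind the grasp point. The pads swing forward as they close: fully open they stand 13 mm farther back than shut.
Start: joints at [1.012, 0.342, 1.524, -0, 1.275, -0.146], TCP at [0.211, 0.481, 0.239] pointing down, gripper open.
Joint ranges: [-2.53, 2.53], [-0.77, 2.02], [0.04, 2.7], [-1, 4.14], [0.28, 2.66], [-3.11, 3.11]. Speed limits (rad/s): [2.57, 2.57, 3.14, 3.14, 3.14, 3.14].

INTERFACE

Orientations are given as a unit quaternion [w, x, y, z].
In Python, from station import read_state, optics, close_job, r gives the robot as it stands.
- The arm moves only by the shell command python3 -m pendant 'ROWS' [FORCE]. ROWS is a JSON object of lists of equal length, an entry for each row: "delta_rot": the turn, a rotation vector about the tool's x, y, z in rad, a list of three; "dp": the shift along the tool's x, y, z in cm, a list of three; "fingers": the finger opening in cm, from 0 to 8.54. In form: {"delta_rot": [[wx, wy, wz], ...], "dp": [[dx, dy, dz], ...], "fingers": [fingers, ...]}. A call has 1 to 12 rows; each row shifts and turns the commanded pose from where the row before left it, along the tool's axes as they then stand; what a row does not reach is not made up. A row lasts 1/8 s, in which the tool goes at most 62.5 mm and 10.7 degrees, less where a joint would pass 70% of its speed; a pose out of reach is approached as far as the arm can. A call is refused whole if a number of a shift passes 6.25 or a number of a turn 0.188, either way. A call with a gripper value outside its range is refused whole. The fingers move at their own pace and stop on an object; FORCE is the grip in N (left out, the last holds). Time passes only in rows, so rows that do not move let the fingers close. It gives the time, the measured TCP pose, the force, the opening and the grip force at its end, in the units of the state.
- read_state(): the state, without advancing time (a new reading comes with each control period).
- optics.camera(name): name is "scene" or "top"; returns (picture, depth): 400x640x3 uint8, red, green, blue; 400x640 float32, m along the optical axis (not along the pixel's ray), 0 where there is no reading.
- optics.calibration(name): a dict with "mtx" (3x3 intrinsics, pixels), "origin" and "rotation" of the camera in the world. Camera axes: x right, y up, looking along -z (the intrinsics and any distortion apply to the point x, -y, -z); pixel columns grow to the right and rows downward; lengths in m; the calibration is good to about 2 mm. A picture is of the moment at which its call begins. calibration takes no time and is no camera call.
- close_job(): hands the job in; it is judged then, once.
The state is a dict: "t": time; "joint_pos": joint angles; "qvel": joint speeds; "tau": joint torques, N m; "ee_pos": TCP position; "tcp_rot": TCP orientation; "wrist_force": force on the tool from outside, world axes, zero at the start; "wrist_torque": the same for the moment, N m; "finger_gap": finger opening in m; "gripper_force": force on a finger pad.
Only numpy, scipy, OpenCV 4.12 (cv2) and the standard library are available. Lean on these libraries where they do the work, as an engineer would, in place of code of your own. Each camera call takes 0.05 s, during which the arm holds its last target. There are 200 camera calls.

TASK

The vacuum packer has finished: lift its clear lid past the balance point until the gas struts hold it fully open by themselves, then take the oblong block of cheese out of the chamber and lay it flat in the middle of the weighing platter, setting it down gently. Leave the round cheese lying in the chamber and everything else on the counter where it is.

Things in the scene. Friction and masses are not known exactly. Their poses are not given: they have to be found in the camera images.
- lid (a joint): angle of the packer's clear lid, rad: 0 shut, 1.55 fully open (stop, lid upright). It weighs 1.15 kg; shut, it takes 3 N at the bar to lift. Below its balance point, near 0.42 (0.35 to 0.48), it falls shut when let go; past it two damped gas struts carry it to the stop in 2 to 4 s, the bar moving up and back at 0.05 to 0.2 m/s: fingers around the bar should leave that way too.
- lid_handle (a point): middle of the lid's handle: a round steel bar 14 mm thick and 190 mm long (155 mm free between its two brackets), level, carried 42 mm in front of the lid's front edge (35 mm clear gap between bar and edge) and 16 mm higher than that edge; nothing below it but the counter. Bar centre 178 mm above the counter when shut. The frame turns with the lid; shut, its x axis points level from the bar towards the hinge at the back, its y axis along the bar.
- lid_hinge (a point): middle of the lid's hinge line, at the packer's back; a gas strut on each side, 156 mm above the counter, 312 mm behind and 22 mm below the handle bar (shut); the lid swings up about its y axis, the bar moving up and back. The frame turns with the lid.
- chamber (a point): middle of the chamber's flat floor, 90 mm above the counter. Its axes are the packer's: x to the back, y to the packer's left as seen from its front, z up. Packer: stainless housing 340 x 340 mm, chamber 270 mm along y by 210 mm along x inside, walls 60 mm deep (rim 150 mm above the counter); a seal bar 14 mm thick and 22 mm high runs along y inside the front wall. The packer stands on the left or on the right, turned up to 0.15 rad.
- block_center (a point): centre of the oblong cheese, a firm vacuum-packed block 130 mm long (its x axis) x 56 mm wide (y) x 55 mm high (z), about 0.42 kg, light yellow, a thin sealed film fin at its -x end. It lies in the chamber on one side, its long axis roughly front to back; at least 25 mm are free beside each long face.
- wheel_center (a point): centre of the round cheese, 96 mm in diameter, 42 mm high, same colour and film, in the other half of the chamber; it stays there.
- platter (a point): middle of the top face of the counter scale's flat stainless platter, 105 mm above the counter, 250 mm along its x by 310 mm along its y, no rim; the scale stands on the other side from the packer, turned up to 0.15 rad, its x axis to the back. A display pole (305 mm high, head 200 mm wide) stands behind it, 155 mm from its middle along +x.
- calculator: desk calculator, 112 x 155 mm, 27 mm high, loose on the counter in front; origin under its middle; stays where it is.
- coin_tray: blue plastic coin dish, 150 x 190 mm, 24 mm high, loose; stays where it is.
- terminal: black card terminal, 170 x 78 mm, 60 mm high, loose; stays where it is.

How it is judged:
By the outcome, as a careful person would: the job done as asked, in the order asked, and still so for the second after the job is handed in, with the robot touching nothing.
It also fails if it takes over 61 s, if anything falls off the work surface, if the arm or the gripper's body presses on something with over 40 N, if the wrist force passes 120 N, or if a joint passes its speed limit or range.

## Working session

There is one attempt and no reset: what is moved stays moved. The work goes in short steps, Python scripts to look and compute and a shell command to move; the robot and the scene stay as the last step left them, time stands still between calls to the robot, and variables do not carry over. Pictures are saved under pics/ and viewed, at most 10 in all, crops included, and the job is handed in when it is done.

```bash
ls; mkdir -p pics
python3 - <<'E'
from station import read_state, optics, r
import cv2,numpy as np
s=read_state();print(s)
for n in("scene","top"):
    p,d=optics.camera(n);cv2.imwrite(f"pics/{n}0.png",p[:,:,::-1]);np.savez(f"{n}0.npz",p=p,d=d)
    c=optics.calibration(n);print(n,c)
print(r.tip_extent)
E
```

```text
pics
{'t': 0.0, 'joint_pos': array([ 1.01200422e+00,  3.42700368e-01,  1.52501937e+00, -1.64692621e-05,
        1.27541199e+00, -1.45977040e-01]), 'qvel': array([-3.47312953e-04, -3.26693821e-04, -9.06151275e-04,  4.81583608e-04,
        1.21941321e-03, -1.93753563e-05]), 'tau': array([-2.45403375e-03, -4.33662415e+01, -2.46009117e+01, -4.79490373e-04,
        7.88896519e-03, -1.90918666e-05]), 'ee_pos': array([0.21038613, 0.48057116, 0.23863674]), 'tcp_rot': array([-2.58203139e-04,  2.04942604e-01,  9.78773690e-01, -7.24968451e-04]), 'wrist_force': array([ 0.68343795, -0.49799863, -0.23682065]), 'wrist_torque': array([ 0.01375781, -0.05190545, -0.02463204]), 'gripper_force': 0.0, 'finger_gap': 0.08530272976672067}
scene {'mtx': array([[390.81831492,   0.        , 316.6168659 ],
       [  0.        , 390.81831492, 197.38566396],
       [  0.        ,   0.        ,   1.        ]]), 'origin': array([ 1.05981497, -0.30964181,  0.81416958]), 'rotation': array([0.80207138, 0.31489522, 0.17819422, 0.47515189])}
top {'mtx': array([[396.8892335 ,   0.        , 322.36590722],
       [  0.        , 396.8892335 , 199.8793962 ],
       [  0.        ,   0.        ,   1.        ]]), 'origin': array([0.42628862, 0.01219448, 1.09906128]), 'rotation': array([-0.69877753, -0.03863514,  0.03820427,  0.71327254])}
0.008
```

View pics/top0.png

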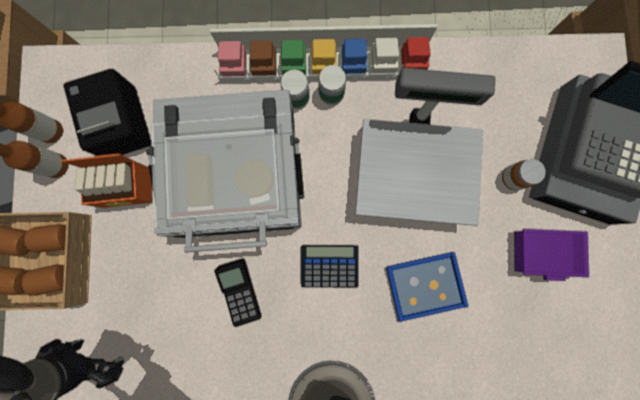

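View pics/scene0.png

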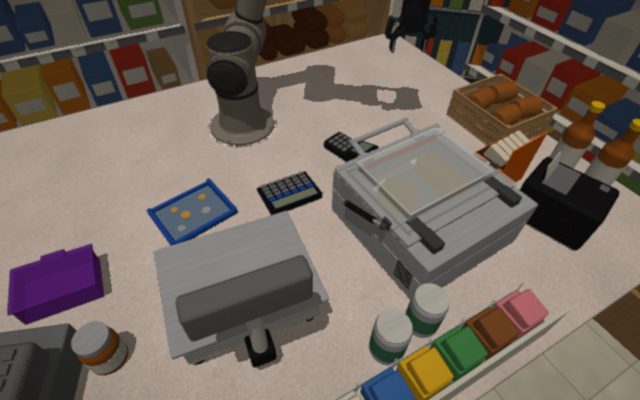

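The top view shows the bar running from about (187,245) to (267,245). The block is at (200,180), the wheel at (253,182), the platter at (420,172), and the terminal sits in front at (238,292). I'll measure the bar and platter next.

```bash
cat > h.py <<'E'
from station import read_state, optics, r
import cv2,numpy as np
from scipy.spatial.transform import Rotation as R
def rot(q): return R.from_quat(np.roll(q,-1))
def ray(n,uv):
    c=optics.calibration(n);K=c["mtx"];uv=np.atleast_2d(uv).astype(float)
    d=np.c_[(uv[:,0]-K[0,2])/K[0,0],-(uv[:,1]-K[1,2])/K[1,1],-np.ones(len(uv))]
    return c["origin"],rot(c["rotation"]).apply(d)
def plane(n,uv,z):
    o,d=ray(n,uv);return o+d*((z-o[2])/d[:,2])[:,None]
def cloud(n,d):
    v,u=np.mgrid[:400,:640];o,D=ray(n,np.c_[u.ravel(),v.ravel()])
    P=(o+D*d.ravel()[:,None]).reshape(400,640,3);P[d==0]=np.nan;return P
E
python3 - <<'E'
from h import *
f=np.load("top0.npz");p,d=f["p"],f["d"];P=cloud("top",d)
print([a for a in dir(r) if a[0]!='_'])
# bar from depth
Z=P[...,2]
m=(Z>.155)&(Z<.20);m[:236]=0;m[252:]=0;m[:,:180]=0;m[:,275:]=0
q=P[m];print("bar px",m.sum(),np.nanmedian(q[:,2]))
v,u=np.nonzero(m);print("u",u.min(),u.max(),"v",v.min(),v.max())
for c in range(184,272,6):
    w=np.nonzero(m[:,c])[0];print(c,w.min() if len(w) else None,w.max() if len(w) else None,end="; ")
    if len(w): print(P[w,c].mean(0).round(3))
# platter
m=(abs(Z-.105)<.012);m[:,:345]=0;m[:,495:]=0;m[:110]=0;m[235:]=0
n,l,st,ce=cv2.connectedComponentsWithStats(m.astype(np.uint8));k=1+st[1:,4].argmax()
c,_=cv2.findContours((l==k).astype(np.uint8),0,2);c=max(c,key=cv2.contourArea)[:,0]
w=plane("top",c,.105);rc=cv2.minAreaRect((w[:,:2]*1000).astype(np.float32));print("platter",rc,np.nanmedian(Z[l==k]))
# lines in crop
cv2.imwrite("pics/crop0.png",cv2.resize(p[80:260,140:310,::-1],None,fx=3.3,fy=3.3,interpolation=2))
cv2.imwrite("pics/depth0.png",cv2.resize((np.clip(Z[80:260,140:310],0,.25)*1000).astype(np.uint8),None,fx=3.3,fy=3.3,interpolation=0))
E
```

```text
['MotionError', 'tip_extent']
bar px 592 0.18177570962170608
u 184 266 v 236 251
184 247 251; [0.42  0.331 0.183]
190 236 251; [0.432 0.319 0.178]
196 245 251; [0.421 0.304 0.182]
202 245 250; [0.422 0.29  0.183]
208 245 250; [0.422 0.276 0.182]
214 244 249; [0.424 0.263 0.181]
220 244 249; [0.424 0.249 0.183]
226 243 248; [0.426 0.235 0.183]
232 243 248; [0.425 0.221 0.182]
238 242 247; [0.427 0.208 0.182]
244 242 247; [0.427 0.194 0.182]
250 241 246; [0.429 0.18  0.182]
256 241 246; [0.429 0.166 0.182]
262 236 245; [0.435 0.153 0.18 ]
268 None None; platter ((604.0411987304688, -236.49525451660156), (309.11248779296875, 249.4512481689453), 83.61215209960938) 0.10397822240248644<stdin>:19: RuntimeWarning: invalid value encountered in cast
```

View pics/crop0.png

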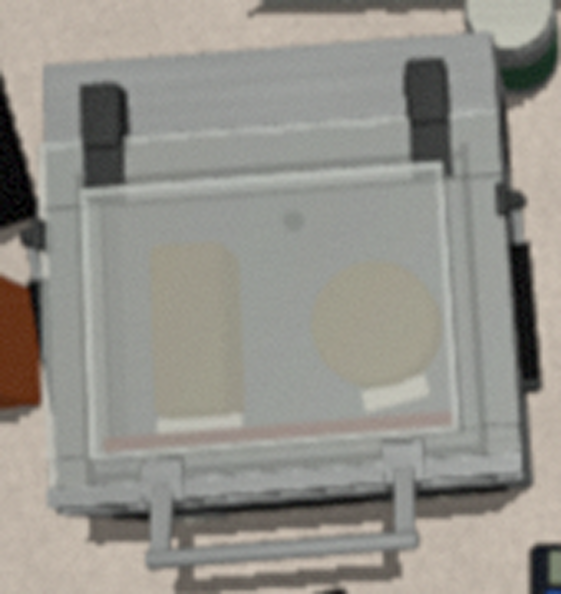

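The block (200,180 in the full top view) and its front fin are visible through the lid. The bar is centred near (0.425, 0.239) with packer yaw of about 0.057. I'll move above it.

```bash
cat >> h.py <<'E'
def go(pos,heading,pitch=0,base=None):
    """delta in tool axes (cm, rad) to tcp pos, tool y at heading, z down, then pitched about tool x"""
    s=read_state();Rc=rot(s["tcp_rot"])
    y=np.array([np.cos(heading),np.sin(heading),0]);z=np.array([0,0,-1.]);Rt=R.from_matrix(np.c_[np.cross(y,z),y,z])*R.from_rotvec([pitch,0,0])
    print("t",s["t"],"pos",s["ee_pos"].round(4),"dp",(Rc.inv().apply(np.array(pos)-s["ee_pos"])*100).round(2),"rot",(Rc.inv()*Rt).as_rotvec().round(3),
      "dp after turn",(Rt.inv().apply(np.array(pos)-s["ee_pos"])*100).round(2),"F",s["wrist_force"].round(1),"gap",s["finger_gap"].round(4),"grip",s["gripper_force"],"q",s["joint_pos"].round(2))
E
python3 -m pendant '{"dp":[[-3.67,-1.68,0],[-3.67,-1.68,0],[-3.67,-1.68,0],[-3.67,-1.68,0],[-3.67,-1.68,0],[-3.67,-1.68,0],[-3.67,-1.68,0],[-3.67,-1.68,0],[0,0,0],[0,0,0],[0,0,0],[0,0,0]],"delta_rot":[[0,0,0],[0,0,0],[0,0,0],[0,0,0],[0,0,0],[0,0,0],[0,0,0],[0,0,0],[0,0,0.18],[0,0,0.18],[0,0,0.18],[0,0,0.18]],"fingers":[3.4,3.4,3.4,3.4,3.4,3.4,3.4,3.4,3.4,3.4,3.4,3.4]}' 40
python3 -c "
from h import *
go([.425,.239,.239],.057)"
```

```text
t: 1.6
ee_pos: [0.4254, 0.2399, 0.2389]
tcp_rot: [-0.0, 0.539, 0.842, -0.0]
wrist_force: [-0.3, -0.1, 0.4]
finger_gap: 0.0338
gripper_force: 0.0Traceback (most recent call last):
  File "<string>", line 3, in <module>
    go([.425,.239,.239],.057)
    ~~^^^^^^^^^^^^^^^^^^^^^^^
  File "h.py", line 19, in go
    "dp after turn",(Rt.inv().apply(np.array(pos)-s["ee_pos"])*100).round(2),"F",s["wrist_force"].round(1),"gap",s["finger_gap"].round(4),"grip",s["gripper_force"],"q",s["joint_pos"].round(2))
                                                                                                                 ^^^^^^^^^^^^^^^^^^^^^
AttributeError: 'float' object has no attribute 'round'
```

```bash
sed -i 's/s\["finger_gap"\].round(4)/round(s["finger_gap"],4)/' h.py
python3 -m pendant '{"dp":[[0,0,0],[0,0,0],[0,0,0],[0,-0.05,2],[0,0,2],[0,0,2],[0,0,1.5],[0,0,0]],"delta_rot":[[0,0,0.127],[0,0,0.127],[0,0,0.127],[0,0,0],[0,0,0],[0,0,0],[0,0,0],[0,0,0]],"fingers":[3.4,3.4,3.4,3.4,3.4,3.4,3.4,3.4]}' 
python3 -c "
from h import *
go([.425,.239,.164],.057)
for n in('scene','top'):
    p,d=optics.camera(n)
    cv2.imwrite('pics/%s1.png'%n,p[:,:,::-1])
a=cv2.imread('pics/scene1.png')[80:260,280:500];b=cv2.imread('pics/top1.png')[100:280,120:340]
cv2.imwrite('pics/m1.png',np.vstack([cv2.resize(x,None,fx=1.65,fy=1.65) for x in(a,b)]))"
```

```text
t: 2.6
ee_pos: [0.4243, 0.2397, 0.1631]
tcp_rot: [-0.001, 0.687, 0.727, -0.001]
wrist_force: [-0.2, 0.4, 0.7]
finger_gap: 0.0341
gripper_force: 0.0
t 2.6 pos [0.4243 0.2397 0.1631] dp [-0.07  0.07 -0.09] rot [-0.003  0.001 -0.   ] dp after turn [-0.07  0.07 -0.09] F [-0.2  0.4  0.7] gap 0.0341 grip 0.0 q [0.36 0.35 1.74 0.   1.05 0.3 ]
```

View pics/m1.png

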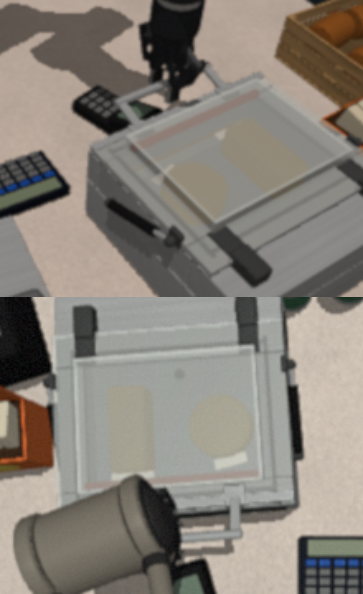

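```bash
python3 -m pendant '{"dp":[[0,0,0],[0,0,0],[0,0,0],[0,0,0],[0,0.03,-0.95],[0,0.1,-1.87],[0,0.1,-1.87],[0,0.1,-1.87]],"delta_rot":[[0,0,0],[0,0,0],[0,0,0],[0,0,0],[0.03,0,0],[0.06,0,0],[0.06,0,0],[0.06,0,0]],"fingers":[0.8,0.8,0.8,0.8,0.8,0.8,0.8,0.8]}' 40
python3 -c "
from h import *
go([.425,.239,.164],.057)"
```

```text
t: 3.7
ee_pos: [0.433, 0.2406, 0.2299]
tcp_rot: [-0.073, 0.683, 0.723, -0.077]
wrist_force: [0.9, 0.9, -3.6]
finger_gap: 0.0127
gripper_force: 39.8
t 3.7 pos [0.433  0.2406 0.2299] dp [-0.11  0.6   6.61] rot [-0.213 -0.     0.   ] dp after turn [-0.11 -0.81  6.59] F [ 0.9  0.9 -3.6] gap 0.0127 grip 39.813376665115356 q [0.32 0.41 1.47 0.05 1.47 0.25]
```

```bash
python3 -m pendant '{"dp":[[0,0.1,-1.87],[0,0.1,-1.87],[0,0.1,-1.87],[0,0.1,-1.87],[0,0.1,-1.87],[0,0.1,-1.87],[0,0.1,-1.87]],"delta_rot":[[0.06,0,0],[0.06,0,0],[0.06,0,0],[0.06,0,0],[0.06,0,0],[0.06,0,0],[0.06,0,0]],"fingers":[0.8,0.8,0.8,0.8,0.8,0.8,0.8]}' 40
python3 -c "
from h import *
go([.425,.239,.164],.057)"
```

```text
t: 4.58
ee_pos: [0.4896, 0.2437, 0.3474]
tcp_rot: [-0.213, 0.653, 0.691, -0.225]
wrist_force: [1.2, 3.7, -3.3]
finger_gap: 0.0127
gripper_force: 39.9
t 4.575 pos [0.4896 0.2437 0.3474] dp [-0.11  5.59 18.63] rot [-0.631 -0.     0.   ] dp after turn [-0.11 -6.48 18.34] F [ 1.2  3.7 -3.3] gap 0.0127 grip 39.93848919868469 q [0.26 0.71 0.77 0.15 2.27 0.26]
```

```bash
python3 -m pendant '{"dp":[[0,0.05,-0.8],[0,0.05,-0.8],[0,0,-4.5],[0,0,-4.5],[0,-2,-4],[0,-5,-2],[0,-5,0],[0,-5,0]],"delta_rot":[[0.02,0,0],[0.02,0,0],[0,0,0],[0,0,0],[0,0,0],[0,0,0],[0,0,0],[0,0,0]],"fingers":[3.6,3.6,3.6,3.6,3.6,3.6,3.6,3.6]}' 40
python3 -c "
from h import *
go([.425,.239,.164],.057)
for n in('scene','top'):
    p,d=optics.camera(n)
    cv2.imwrite('pics/%s2.png'%n,p[:,:,::-1])
a=cv2.imread('pics/scene2.png');b=cv2.imread('pics/top2.png')
cv2.imwrite('pics/m2.png',cv2.resize(np.vstack([a,b]),None,fx=.75,fy=.75,interpolation=3))"
```

```text
t: 5.58
ee_pos: [0.4074, 0.2283, 0.537]
tcp_rot: [-0.221, 0.655, 0.688, -0.221]
wrist_force: [-0.8, -0.4, 0.2]
finger_gap: 0.0361
gripper_force: 0.0
t 5.575 pos [0.4074 0.2283 0.537 ] dp [ 0.43 23.59 28.96] rot [-0.635 -0.018 -0.007] dp after turn [ 0.97  1.81 37.3 ] F [-0.8 -0.4  0.2] gap 0.0361 grip 0.0 q [0.26 0.56 0.54 0.29 2.65 0.42]
```

View pics/m2.png

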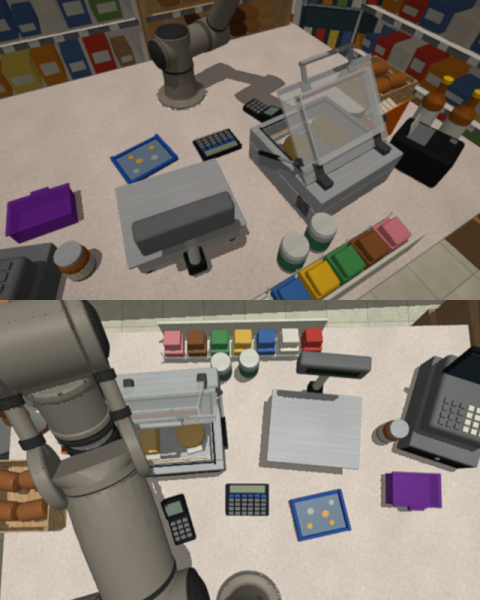

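The scene view shows the lid past its balance point and rising. The arm blocks the top view, so I'll un-pitch and move aside.

```bash
python3 -m pendant '{"dp":[[0,0,0],[0,0,0],[0,0,0],[0,0,0],[-5,0,0],[-5,0,0],[-5,0,0],[-5,0,0],[-5,0,0],[-5,0,0],[-5,0,0],[0,0,0]],"delta_rot":[[-0.16,0,0],[-0.16,0,0],[-0.16,0,0],[-0.155,-0.01,0],[0,0,0],[0,0,0],[0,0,0],[0,0,0],[0,0,0],[0,0,0],[0,0,0],[0,0,0]],"fingers":[7,7,7,7,7,7,7,7,7,7,7,7]}' 40
python3 -c "
from h import *
go([.55,.28,.3],1.628)
for n in('scene','top'):
    p,d=optics.camera(n);np.savez(n+'3.npz',p=p,d=d)
    cv2.imwrite('pics/%s3.png'%n,p[:,:,::-1])
a=cv2.imread('pics/scene3.png');b=cv2.imread('pics/top3.png')
a=cv2.resize(a,None,fx=.75,fy=.75,interpolation=3);b=cv2.resize(b[70:270,130:370],(480,400))[:300]
cv2.imwrite('pics/m3.png',np.vstack([a,b]))"
```

```text
t: 7.18
ee_pos: [0.4255, -0.1243, 0.5328]
tcp_rot: [-0.003, 0.692, 0.721, 0.0]
wrist_force: [-0.5, -0.1, -1.0]
finger_gap: 0.0697
gripper_force: 0.0
t 7.175 pos [ 0.4255 -0.1243  0.5328] dp [39.76 14.2  23.43] rot [ 1.000e-03 -7.000e-03 -1.587e+00] dp after turn [-14.74  39.65  23.28] F [-0.5 -0.1 -1. ] gap 0.0697 grip 0.0 q [-0.46  0.15  1.    0.    2.   -0.5 ]
```

View pics/m3.png

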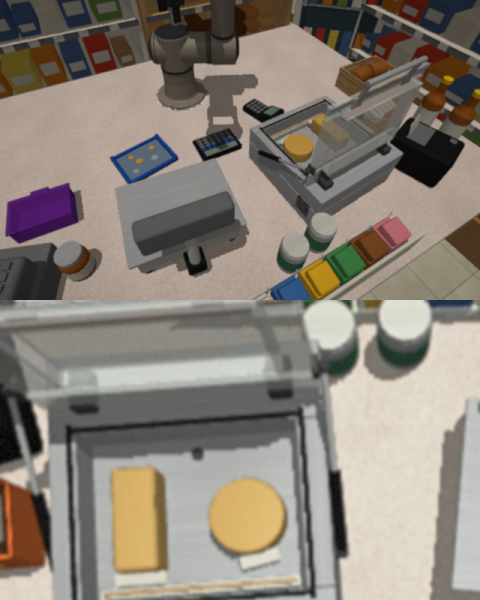

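The lid is nearly upright. The block is clear at about (199,178) in the full top image and the wheel at (253,178). Next I'll measure the block's top face.

Run:
```python
from h import *
f=np.load("top3.npz");p,d=f["p"],f["d"];P=cloud("top",d);Z=P[...,2]
h=cv2.cvtColor(p,cv2.COLOR_RGB2HSV)
m=(h[...,0]>12)&(h[...,0]<30)&(h[...,1]>90)
m[:120]=0;m[230:]=0;m[:,:175]=0;m[:,285:]=0
for zt,sl,x in((.145,"block",(175,225)),(.132,"wheel",(226,285))):
    k=m&(Z>zt-.012);k[:,:x[0]]=0;k[:,x[1]:]=0
    n,l,st,ce=cv2.connectedComponentsWithStats(k.astype(np.uint8));j=1+st[1:,4].argmax()
    c=max(cv2.findContours((l==j).astype(np.uint8),0,2)[0],key=cv2.contourArea)[:,0]
    w=plane("top",c,zt);print(sl,st[j],cv2.minAreaRect((w[:,:2]*1000).astype(np.float32)),"z",np.nanmedian(Z[l==j]))
```

```text
block [ 186  154   24   52 1163] ((587.054443359375, 314.4570007324219), (126.70574188232422, 55.9290657043457), 0.9652153253555298) z 0.1433277781401826
wheel [ 235  159   38   38 1112] ((591.0953979492188, 180.49598693847656), (91.4368896484375, 92.54603576660156), 89.6180648803711) z 0.13058164827099333
```

```bash
python3 -c "
from h import *
go([.587,.3145,.25],1.588)"
```

```text
t 7.275 pos [ 0.4253 -0.1214  0.5338] dp [42.67 18.18 28.57] rot [ 0.002 -0.006 -1.543] dp after turn [-16.92  43.31  28.38] F [-1.2 -0.5 -0.2] gap 0.07 grip 0.0 q [-0.45  0.14  1.    0.    2.   -0.5 ]
```

```bash
python3 -m pendant '{"dp":[[4.26,1.82,2.85],[4.26,1.82,2.85],[4.26,1.82,2.85],[4.26,1.82,2.85],[4.26,1.82,2.85],[4.26,1.82,2.85],[4.26,1.82,2.85],[4.26,1.82,2.85],[4.26,1.82,2.85],[4.26,1.82,2.85],[0,0,0],[0,0,0]],"delta_rot":[[0,0,0],[0,0,0],[0,0,0],[0,0,0],[0,0,0],[0,0,0],[0,0,0],[0,0,0],[0,0,0],[0,0,0],[0,0,-0.17],[0,0,-0.17]],"fingers":[7,7,7,7,7,7,7,7,7,7,7,7]}' 40
python3 -m pendant '{"dp":[[0,0,0],[0,0,0],[0,0,0],[0,0,0],[0,0,0],[0,0,0],[0,0,0],[0,0,0]],"delta_rot":[[0,0,-0.17],[0,0,-0.17],[0,0,-0.17],[0,0,-0.17],[0,0,-0.17],[0,0,-0.17],[0,0,-0.18],[0,0,0]],"fingers":[7,7,7,7,7,7,7,7]}' 40
python3 -c "
from h import *
go([.587,.3145,.108],1.588)"
```

```text
t: 8.78
ee_pos: [0.5852, 0.3169, 0.2501]
tcp_rot: [-0.002, 0.554, 0.832, 0.001]
wrist_force: [-0.4, 0.0, -0.1]
finger_gap: 0.0701
gripper_force: 0.0
t: 9.78
ee_pos: [0.5856, 0.3159, 0.2513]
tcp_rot: [-0.001, -0.008, 1.0, 0.003]
wrist_force: [0.1, 0.0, -0.4]
finger_gap: 0.0701
gripper_force: 0.0
t 9.775 pos [0.5856 0.3159 0.2513] dp [-0.16 -0.21 14.33] rot [ 0.005 -0.001 -0.001] dp after turn [-0.14 -0.14 14.33] F [ 0.1  0.  -0.4] gap 0.0701 grip 0.0 q [ 0.38  0.6   1.06  0.01  1.47 -1.21]
```

```bash
python3 -m pendant '{"dp":[[-0.15,-0.2,3],[0,0,3],[0,0,2.5],[0,0,1.5],[0,0,1.5],[0,0,1.5],[0,0,1.3],[0,0,0]],"delta_rot":[[0.005,0,0],[0,0,0],[0,0,0],[0,0,0],[0,0,0],[0,0,0],[0,0,0],[0,0,0]],"fingers":[7,7,7,7,7,7,7,7]}' 40
python3 -c "
from h import *
go([.587,.3145,.108],1.588)
p,d=optics.camera('scene')
cv2.imwrite('pics/c4.png',cv2.resize(p[80:300,300:600,::-1],None,fx=2.5,fy=2.5,interpolation=2))"
```

```text
t: 10.78
ee_pos: [0.5873, 0.3121, 0.1067]
tcp_rot: [-0.002, -0.008, 1.0, -0.001]
wrist_force: [0.4, 0.2, 0.9]
finger_gap: 0.0702
gripper_force: 0.0
t 10.775 pos [0.5873 0.3121 0.1067] dp [ 0.02  0.24 -0.13] rot [-0.001 -0.004 -0.002] dp after turn [ 0.02  0.24 -0.13] F [0.4 0.2 0.9] gap 0.0702 grip 0.0 q [ 0.37  0.71  1.26  0.    1.17 -1.21]
```

View pics/c4.png

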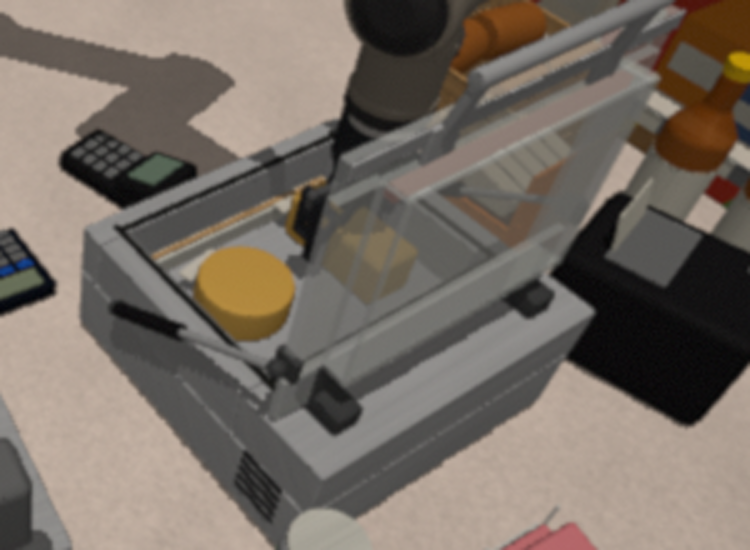

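The fingers straddle the block with no contact, and the lid stands upright. I'll grip and lift.

```bash
python3 -m pendant '{"dp":[[0,0.2,0],[0,0,0],[0,0,0],[0,0,0],[0,0,-1],[0,0,-2],[0,0,-2.5],[0,0,-2.5],[0,0,-2.5],[0,0,-2.5],[0,0,-2.5],[0,0,0]],"delta_rot":[[0,0,0],[0,0,0],[0,0,0],[0,0,0],[0,0,0],[0,0,0],[0,0,0],[0,0,0],[0,0,0],[0,0,0],[0,0,0],[0,0,0]],"fingers":[5,5,5,5,5,5,5,5,5,5,5,5]}' 45
python3 -c "
from h import *
go([.604,-.2365,.262],1.46)"
```

```text
t: 12.32
ee_pos: [0.5885, 0.3142, 0.2645]
tcp_rot: [0.0, -0.008, 1.0, 0.0]
wrist_force: [-0.5, 0.6, -4.5]
finger_gap: 0.0559
gripper_force: 49.5
t 12.325 pos [0.5885 0.3142 0.2645] dp [ -0.7  -55.09   0.24] rot [0.    0.001 0.126] dp after turn [ -7.63 -54.56   0.25] F [-0.5  0.6 -4.5] gap 0.0559 grip 49.4878363609314 q [ 0.38  0.6   1.03 -0.    1.51 -1.21]
```

```bash
python3 -m pendant '{"dp":[[0,-2.5,0],[-0.1,-4.9,0],[-0.1,-5.1,0],[-0.1,-5.1,0],[-0.1,-5.1,0],[-0.1,-5.1,0],[-0.1,-5.1,0],[-0.1,-5.1,0],[0,-5.1,0],[0,-5.1,0],[0,-4.9,0],[0,-2,0]],"delta_rot":[[0,0,0],[0,0,0],[0,0,0],[0,0,0],[0,0,0],[0,0,0],[0,0,0],[0,0,0],[0,0,0],[0,0,0],[0,0,0.063],[0,0,0.063]],"fingers":[5,5,5,5,5,5,5,5,5,5,5,5]}' 45
python3 -m pendant '{"dp":[[0,0,0]],"delta_rot":[[0,0,0]],"fingers":[5]}' 45
python3 - <<'E'
from h import *
go([.604,-.2365,.262],1.46)
p,d=optics.camera('top');p2,_=optics.camera('scene')
h=cv2.cvtColor(p,cv2.COLOR_RGB2HSV);P=cloud('top',d)
m=(h[...,0]>12)&(h[...,0]<30)&(h[...,1]>90)&(P[...,2]>.2);m[:,:340]=0;m[:,500:]=0
v,u=np.nonzero(m);print(len(u),u.min(),u.max(),v.min(),v.max(),np.nanpercentile(P[m],[2,98],axis=0))
cv2.imwrite('pics/m5.png',np.hstack([cv2.resize(x[...,::-1],None,fx=.62,fy=.62,interpolation=3) for x in(p,p2)]))
E
```

```text
t: 13.82
ee_pos: [0.6011, -0.2392, 0.2605]
tcp_rot: [-0.003, 0.058, 0.998, 0.0]
wrist_force: [-0.2, 0.9, -4.7]
finger_gap: 0.0557
gripper_force: 49.5
t: 13.95
ee_pos: [0.6015, -0.2375, 0.2611]
tcp_rot: [-0.002, 0.057, 0.998, 0.0]
wrist_force: [-0.3, 0.6, -4.6]
finger_gap: 0.0557
gripper_force: 49.5
t 13.95 pos [ 0.6015 -0.2375  0.2611] dp [-0.24  0.13 -0.09] rot [ 0.001 -0.005 -0.002] dp after turn [-0.24  0.13 -0.09] F [-0.3  0.6 -4.6] gap 0.0557 grip 49.450984597206116 q [-0.49  0.56  1.11 -0.    1.48 -1.95]
399 424 454 125 180 [[ 0.55362891 -0.25787533  0.26097909]
 [ 0.66434716 -0.19759749  0.39556521]]
```

View pics/m5.png

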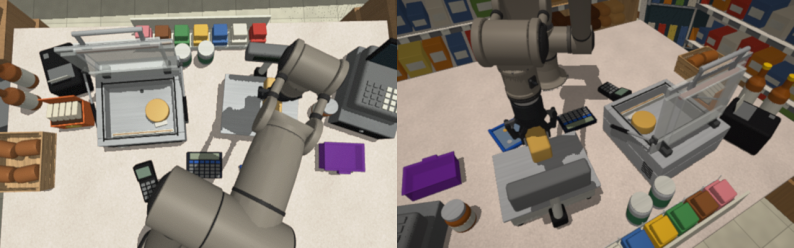

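Block held level above the platter at about (440,150) in the full top image; lid still open, wheel in place. I'll lower it.

```bash
python3 -m pendant '{"dp":[[-0.24,0.1,2],[0,0,3],[0,0,3],[0,0,2.5],[0,0,1.5],[0,0,0.8],[0,0,0.3],[0,0,0]],"delta_rot":[[0,0,0],[0,0,0],[0,0,0],[0,0,0],[0,0,0],[0,0,0],[0,0,0],[0,0,0]],"fingers":[5,5,5,5,5,5,5,5]}' 45
python3 -m pendant '{"dp":[[0,0,0.15],[0,0,0.15],[0,0,0]],"delta_rot":[[0,0,0],[0,0,0],[0,0,0]],"fingers":[5,5,5]}' 45
```

```text
t: 15.05
ee_pos: [0.605, -0.2358, 0.1327]
tcp_rot: [-0.0, 0.055, 0.998, -0.0]
wrist_force: [0.8, 0.3, -3.5]
finger_gap: 0.0557
gripper_force: 49.5
t: 15.42
ee_pos: [0.6046, -0.2357, 0.129]
tcp_rot: [-0.001, 0.055, 0.998, -0.0]
wrist_force: [-0.6, 0.7, -5.1]
finger_gap: 0.0554
gripper_force: 49.5
```

```bash
python3 -m pendant '{"dp":[[0,0,0.15],[0,0,0.15],[0,0,0.1],[0,0,0]],"delta_rot":[[0,0,0],[0,0,0],[0,0,0],[0,0,0]],"fingers":[5,5,5,5]}' 45
python3 -m pendant '{"dp":[[0,0,0.1],[0,0,0.1],[0,0,0]],"delta_rot":[[0,0,0],[0,0,0],[0,0,0]],"fingers":[5,5,5]}' 45
```

```text
t: 15.92
ee_pos: [0.6046, -0.2357, 0.1249]
tcp_rot: [-0.001, 0.055, 0.998, -0.0]
wrist_force: [0.1, 1.2, -4.7]
finger_gap: 0.0558
gripper_force: 49.5
t: 16.3
ee_pos: [0.6048, -0.2358, 0.1243]
tcp_rot: [-0.0, 0.055, 0.998, -0.0]
wrist_force: [-3.4, 1.0, 6.0]
finger_gap: 0.0558
gripper_force: 50.4
```

Contact made. I'll release and retreat.

```bash
python3 -m pendant '{"dp":[[0,0,-0.05],[0,0,0],[0,0,0],[0,0,0],[0,0,0],[0,0,-1],[0,0,-2.5],[0,0,-4],[0,0,-4],[0,0,-4],[0,0,-4]],"delta_rot":[[0,0,0],[0,0,0],[0,0,0],[0,0,0],[0,0,0],[0,0,0],[0,0,0],[0,0,0],[0,0,0],[0,0,0],[0,0,0]],"fingers":[5.6,6,6.5,7,7.2,7.2,7.2,7.2,7.2,7.2,7.2]}' 20
python3 -m pendant '{"dp":[[5,0,0],[5,0,0],[5,0,0],[5,0,0],[0,5,0],[0,5,0],[0,5,0],[0,5,0],[0,5,0],[0,0,0],[0,0,0]],"delta_rot":[[0,0,0],[0,0,0],[0,0,0],[0,0,0],[0,0,0],[0,0,0],[0,0,0],[0,0,0],[0,0,0],[0,0,0],[0,0,0]],"fingers":[7.2,7.2,7.2,7.2,7.2,7.2,7.2,7.2,7.2,7.2,7.2]}'
python3 - <<'E'
from h import *
go([.604,-.2365,.262],1.46)
p,d=optics.camera('top');p2,_=optics.camera('scene')
h=cv2.cvtColor(p,cv2.COLOR_RGB2HSV);P=cloud('top',d)
m=(h[...,0]>12)&(h[...,0]<30)&(h[...,1]>90)&(abs(P[...,2]-.16)<.015);m[:,:340]=0;m[:,500:]=0;m[240:]=0
n,l,st,ce=cv2.connectedComponentsWithStats(m.astype(np.uint8));j=1+st[1:,4].argmax()
c=max(cv2.findContours((l==j).astype(np.uint8),0,2)[0],key=cv2.contourArea)[:,0]
print(st[j],cv2.minAreaRect((plane('top',c,.16)[:,:2]*1000).astype(np.float32)),np.nanpercentile(P[l==j][:,2],[5,50,95]))
cv2.imwrite('pics/m6.png',cv2.resize(np.vstack([p,p2])[...,::-1],None,fx=.75,fy=.75,interpolation=3))
E
```

```text
t: 17.68
ee_pos: [0.6048, -0.2356, 0.3209]
tcp_rot: [-0.0, 0.055, 0.998, -0.0]
wrist_force: [-0.1, 0.1, 0.1]
finger_gap: 0.0718
gripper_force: 0.0
t: 19.05
ee_pos: [0.4337, 0.0346, 0.3193]
tcp_rot: [-0.0, 0.055, 0.998, -0.0]
wrist_force: [-0.4, 0.1, -0.4]
finger_gap: 0.0719
gripper_force: 0.0
t 19.05 pos [0.4337 0.0346 0.3193] dp [-19.89 -25.08   5.74] rot [-0.001 -0.001  0.001] dp after turn [-19.92 -25.07   5.73] F [-0.4  0.1 -0.4] gap 0.0719 grip 0.0 q [-0.1   0.12  1.6  -0.    1.43 -1.56]
[ 411  141   26   53 1200] ((603.8578491210938, -232.2672882080078), (56.506595611572266, 127.55613708496094), 84.32119750976562) [0.15281875 0.15848235 0.16137022]
```

View pics/m6.png

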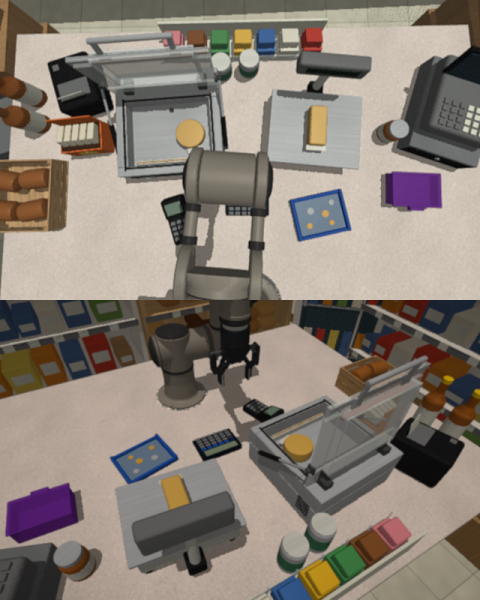

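The block lies flat and centred, and the other items are unmoved. I'll check that the lid angle is at the stop.

Run:
```python
from h import *
c=optics.calibration('top');K=c['mtx']
def proj(X):
    q=rot(c['rotation']).inv().apply(np.array(X)-c['origin']);return K[0,2]+K[0,0]*q[0]/-q[2],K[1,2]-K[1,1]*q[1]/-q[2]
hx=np.array([.425,.239])+.312*np.array([np.cos(.057),np.sin(.057)])
for th in(0,1.0,1.2,1.3,1.4,1.5,1.55):
    a=-.312*np.cos(th)+.022*np.sin(th);z=.156+.312*np.sin(th)+.022*np.cos(th)
    print(th,np.round(proj([*(hx+a*np.array([np.cos(.057),np.sin(.057)])),z])),round(z,3))
p,d=optics.camera('top');P=cloud('top',d)
m=(P[...,2]>.40);m[130:]=0;m[:,:90]=0;m[:,300:]=0;v,u=np.nonzero(m)
print(len(v),u.min(),u.max(),v.min(),v.max(),np.nanpercentile(P[m],[2,50,98],axis=0).round(3))
```

```text
0 [225. 246.] 0.178
1.0 [184. 152.] 0.43
1.2 [177. 115.] 0.455
1.3 [175.  96.] 0.463
1.4 [173.  77.] 0.467
1.5 [172.  59.] 0.469
1.55 [172.  50.] 0.468
3683 90 279 42 87 [[0.719 0.096 0.402]
 [0.736 0.255 0.425]
 [0.757 0.411 0.475]]
```

The bar appears at about (176,54), which puts the lid at its stop within measurement error. Handing in.

```bash
python3 -c "
from station import close_job
print(close_job())"
```

```text
the job is handed in; nothing more can be done
None
```

The job is handed in: the lid stands open on its struts, the oblong cheese lies flat within about 4 mm of the platter's middle, and the round cheese and the loose items look unmoved in the last pictures (about 19 s on the robot's clock).

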